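Refit the shredder's drive pulley on its keyed shaft

TASK

The desk shredder's drive unit lies open on the desk and its large toothed pulley has been taken off. Put the pulley back on the upright shaft with its tall hub upwards, turn it under light pressure until its keyway drops over the shaft's key, and seat it fully home on the bearing face, then let go of it. Do not force it, neither in pushing nor in turning, and leave the stapler and the clip dish where they are.

Things in the scene. Friction and masses are not known exactly. Their poses are not given: they have to be found in the camera images.
- pulley_hub (a point): Where to grip the pulley: on its axis, 34 mm above its underside (22 mm of hub below it, 14 mm above). The hub is 40 mm round with two parallel flats 32 mm apart. The flats stand at 45 degrees to the keyway: one faces half-way between -x and +y, the other half-way between +x and -y, so the fingers close along its y axis turned 0.785 rad anticlockwise seen from above. z is up along the bore.
- pulley: The loose aluminium toothed pulley, about 0.15 kg, lying hub up; origin at the centre of its underside. Rim 52 mm across, 12 mm high; the hub above it makes it 48 mm high. Through bore 18 mm across with one keyway, 6.5 mm wide and 13.2 mm deep from the axis, full length, on its -x side (a small dark dot on the rim's flange marks it). z up.
- shaft_top (a point): Top of the upright steel shaft, 40 mm above the bearing face; z up. 16 mm thick, the top 5 mm tapering to 9 mm. A key 5 mm wide stands out of its side to 12 mm from the axis, from the face to 20 mm above it. The key points anywhere within 0.7 rad (40 degrees) either side of this point's -x: look or feel for it, this pose does not tell. The shaft is held fast and does not turn.
- seat (a point): Centre of the round steel bearing face at the shaft's foot, 44 mm above the desk, 30 mm across, on which the seated pulley's underside rests; axes as shaft_top. Not lined up with the key, the pulley stops with its underside 20 mm above this; lined up within about 0.06 rad it goes down. It is free to slide on the shaft (1 mm play all round).
- gearbox: The shredder's drive unit that carries the shaft: a fixed grey and black box; origin on the desk under the shaft's axis. 100 mm in x, 140 mm in y (-45 to +95 mm), 36 mm high, small fixing ears on its x sides. A small motor pulley, 26 mm across, stands 66 mm to +y of the shaft, its top 53 mm above the desk.
- clip_dish: A small round dish of paper clips, 68 mm across, 24 mm high; origin under its centre. To be left alone.
- stapler: A stapler, 148 x 37 x 40 mm; origin under its centre. To be left alone.

How it is judged:
By the outcome, as a careful person would: the job done as asked, in the order asked, and still so for the second after the job is handed in, with the robot touching nothing.
It also fails if it takes over 64 s, if anything falls off the work surface, if the arm or the gripper's body presses on something with over 40 N, if the wrist force passes 120 N, or if a joint passes its speed limit or range.

ROBOT

A 7-joint arm with a two-finger parallel gripper is mounted at the origin on the work surface; the furniture and walls round the work are solid. World frame = base frame: x ahead of the robot, y to its left, z up, the work surface at z = 0. Lengths are in m, angles in rad, forces in N, time in s.
With the tool pointing down it reaches from about 0.425 to 0.925 m from the base axis. Payload 6.8 kg.
Tool frame: the origin (TCP) lies at the very end of the fingers, on their centre line; the grasp point (between the pads) lies 19 mm behind it; z points along the fingers, y is the line along which they close (so a half turn about z gives the same grasp; the last joint's range is limited). The gripper opens to 85 mm and grips with 20 to 120 N. Pads are 22 mm wide; open, the fingers measure 114 mm over their backs; the gripper's body (76 mm by 85 mm) begins 54 mm behind the grasp point. The pads swing forward as they close: fully open they stand 13 mm farther back than shut.
Start: joints at [1.127, 0.477, 0.022, 1.555, -0.011, 1.109, -0.083], TCP at [0.222, -0.637, 0.231] pointing down, gripper open.
Joint ranges: [-2.96, 2.96], [-0.34, 2.1], [-1.41, 1.46], [0.24, 2.44], [-1.37, 4.51], [0.17, 1.92], [-2.96, 2.96]. Speed limits (rad/s): [2.39, 2.39, 3.14, 3.14, 3.14, 3.14, 3.14].

INTERFACE

Orientations are given as a rotation vector (axis times angle).
In Python, from bench import r gives the robot as it stands.
- The arm moves only by the shell command python3 -m jog 'ROWS' [FORCE]. ROWS is JSON, a list of rows, each an object of numbers: "fingers": the finger opening in m, from 0 to 0.0854; "x", "y", "z": the shift along the tool's x, y, z in m; "rx", "ry", "rz": the turn, a rotation vector about the tool's x, y, z in degrees. In form: [{"fingers": .., "x": .., "y": .., "z": .., "rx": .., "ry": .., "rz": ..}, ...]. A call has 1 to 8 rows; each row shifts and turns the commanded pose from where the row before left it, along the tool's axes as they then stand; what a row does not reach is not made up. A row lasts 1/8 s, in which the tool goes at most 62.5 mm and 10.7 degrees, less where a joint would pass 70% of its speed; a pose out of reach is approached as far as the arm can. A call is refused whole if a number of a shift passes 0.0625 or a number of a turn 10.7, either way. A call with a gripper value outside its range is refused whole. The fingers move at their own pace and stop on an object; FORCE is the grip in N (left out, the last holds). Time passes only in rows, so rows that do not move let the fingers close. It gives the time, the measured TCP pose, the force, the opening and the grip force at its end, in the units of the state.
- r.get_obs(): the state, without advancing time (a new reading comes with each control period).
- r.grab_frame(name): name is "scene" or "top" or "wrist"; returns (picture, depth): 420x560x3 uint8, red, green, blue; 420x560 float32, m along the optical axis (not along the pixel's ray), 0 where there is no reading.
- r.get_calibration(name): a dict with "mtx" (3x3 intrinsics, pixels), "extrinsics" (4x4, takes a point from camera to world coordinates). Camera axes: x right, y down, z forward; pixel columns grow to the right and rows downward; lengths in m; the calibration is good to about 2 mm. A picture is of the moment at which its call begins: read the wrist's pose just before it. get_calibration takes no time and is no camera call; for the wrist camera it gives the pose at the moment of the call.
- r.hand_in(): hands the job in; it is judged then, once.
Trained networks look in the newest picture that a camera, given by its name, has taken for a name from the list of things; names that differ only in an ending like _2 or _b are one class to them, and where a whole thing is asked for, a point or a joint stands for the part that bears it (a point fixed in the world has none). Each returns a list of dicts, best first, with "score" (0 to 1); they miss things now and then, are a little off and sometimes report something else, mostly with a low value. They report only what shows in the picture. A call takes as long as a camera call.
- r.search_frame(target, camera): "xyz" ([x, y, z] in m, in world coordinates, good to about 4 mm: the middle of the surface that is visible of it).
- r.landmark_of(target, camera): "xyz" ([x, y, z] in m, in world coordinates, good to about 4 mm: a listed point, or the origin of a listed thing).
The state is a dict: "clock": time; "joints": joint angles; "qvel": joint speeds; "tau": joint torques, N m; "tcp_pos": TCP position; "orientation": TCP orientation; "contact_force": force on the tool from outside, world axes, zero at the start; "moment": the same for the moment, N m; "grip_width": finger opening in m; "gripper_force": force on a finger pad.
Only numpy, scipy, OpenCV 4.12 (cv2) and the standard library are available. Lean on these libraries where they do the work, as an engineer would, in place of code of your own. Each camera call takes 0.05 s, during which the arm holds its last target. There are 200 camera calls.

## Working session

There is one attempt and no reset: what is moved stays moved. The work goes in short steps, Python scripts to look and compute and a shell command to move; the robot and the scene stay as the last step left them, time stands still between calls to the robot, and variables do not carry over. Pictures are saved under pics/ and viewed, at most 10 in all, crops included, and the job is handed in when it is done.

```bash
ls; mkdir -p pics
cat > h.py <<'E'
import numpy as np, cv2
from bench import r
from scipy.spatial.transform import Rotation as R
def save(cam,fn):
    p,d=r.grab_frame(cam); cv2.imwrite('pics/'+fn,cv2.cvtColor(p,cv2.COLOR_RGB2BGR)); return p,d
def pix2w(cam,d,u,v):
    c=r.get_calibration(cam);K=np.array(c['mtx']);T=np.array(c['extrinsics']);z=d[v,u]
    return (T@np.r_[np.linalg.inv(K)@[u,v,1]*z,1])[:3]
def w2pix(cam,p):
    c=r.get_calibration(cam);K=np.array(c['mtx']);T=np.linalg.inv(np.array(c['extrinsics']))
    q=K@(T@np.r_[p,1])[:3]; return q[:2]/q[2]
E
python3 - <<'E'
from h import *
o=r.get_obs();print({k:np.round(v,3) for k,v in o.items()})
print(np.round(R.from_rotvec(o['orientation']).as_matrix(),3))
a,da=save('top','t1.png');b,db=save('scene','s1.png')
np.save('dt.npy',da)
for cam in('top','scene'):
  for n in('pulley_hub','pulley','shaft_top','seat','gearbox','clip_dish','stapler'):
    print(cam,n,[(np.round(x['xyz'],4),round(x['score'],2)) for x in r.landmark_of(n,cam)[:2]])
E
```

```text
pics
{'clock': np.float64(0.0), 'joints': array([ 1.127,  0.478,  0.022,  1.556, -0.011,  1.109, -0.083]), 'qvel': array([-0.001,  0.   ,  0.   ,  0.001, -0.001, -0.   , -0.001]), 'tau': array([-0.0000e+00, -5.9645e+01,  1.6080e+00, -2.8120e+01,  1.2000e-02,
        9.0000e-03,  0.0000e+00]), 'tcp_pos': array([ 0.222, -0.637,  0.23 ]), 'orientation': array([-3.096e+00, -5.250e-01,  1.000e-03]), 'contact_force': array([ 0.002,  0.049, -0.107]), 'moment': array([ 0.025, -0.058,  0.017]), 'gripper_force': np.float64(0.0), 'grip_width': np.float64(0.085)}
[[ 0.944  0.33  -0.001]
 [ 0.33  -0.944  0.002]
 [-0.    -0.002 -1.   ]]
top pulley_hub [(array([ 0.4741, -0.225 ,  0.0343]), 0.95)]
top pulley [(array([ 0.4759, -0.2234, -0.0018]), 0.88)]
top shaft_top [(array([ 0.5958, -0.0271,  0.0871]), 0.8)]
top seat [(array([ 0.5963, -0.0283,  0.041 ]), 0.92), (array([ 0.7011, -0.2713, -0.004 ]), 0.41)]
top gearbox [(array([ 0.5993, -0.0256,  0.0051]), 0.67)]
top clip_dish [(array([ 0.7107, -0.1453,  0.0017]), 0.67)]
top stapler [(array([ 7.038e-01, -2.719e-01,  1.000e-04]), 0.84)]
scene pulley_hub [(array([ 0.47  , -0.2243,  0.035 ]), 0.77)]
scene pulley [(array([ 0.4679, -0.2265,  0.0038]), 0.75), (array([ 0.6013, -0.0302,  0.0417]), 0.73)]
scene shaft_top [(array([ 0.605 , -0.0252,  0.0863]), 0.73), (array([ 0.4709, -0.2247,  0.0018]), 0.42)]
scene seat [(array([ 0.4668, -0.2261,  0.0346]), 0.75), (array([ 0.5959, -0.0289,  0.0392]), 0.6)]
scene gearbox [(array([ 0.6002, -0.0268,  0.0007]), 0.6)]
scene clip_dish [(array([ 0.7127, -0.1459,  0.004 ]), 0.95)]
scene stapler [(array([ 0.6981, -0.2724,  0.0033]), 0.68)]
```

Run:
```python
from h import *
a=cv2.imread('pics/t1.png')
outs=[]
for p in([.473,-.225,.03],[.598,-.027,.08]):
    u,v=np.round(w2pix('top',p)).astype(int);print(u,v)
    outs.append(cv2.resize(a[v-40:v+40,u-40:u+40],(400,400),interpolation=cv2.INTER_CUBIC))
cv2.imwrite('pics/c1.png',np.hstack(outs))
```

```text
327 260
227 196
```

View pics/t1.png

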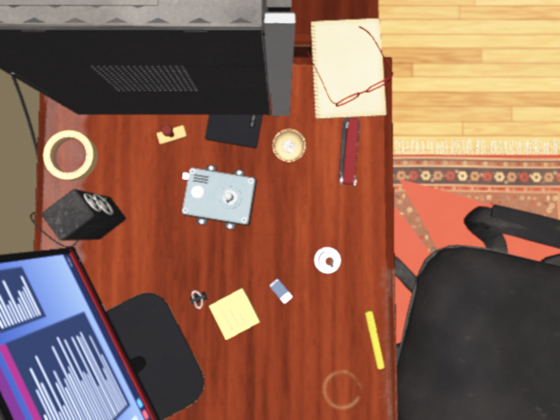

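View pics/c1.png

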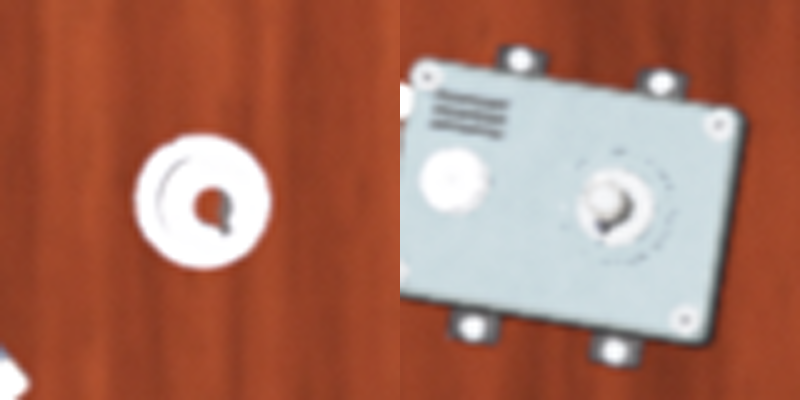

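The picture shows the pulley at (327,260) with its keyway to the lower right, the gearbox shaft at (230,197) with its key to the lower left, the dish at (289,146) and the stapler at (349,152).

```bash
python3 -m jog '[{"x":0.046,"y":-0.038},{"x":0.046,"y":-0.038},{"x":0.046,"y":-0.038},{"x":0.046,"y":-0.038},{"x":0.046,"y":-0.038},{"x":0.046,"y":-0.038},{"x":0.046,"y":-0.038},{"x":0.0}]'
python3 - <<'E'
from h import *
o=r.get_obs();print(o['tcp_pos'],o['orientation'],o['clock'])
print(np.round(r.get_calibration('wrist')['extrinsics'],3))
a,d=save('wrist','w1.png');np.save('dw1.npy',d)
for p in([.473,-.225,.048],[.598,-.027,.084]): print(w2pix('wrist',p))
E
```

```text
[ 0.22241089 -0.63732538  0.23131943] [ 3.09739485e+00  5.24922430e-01 -2.36526824e-05] 0.8
[[ 0.33  -0.9   -0.284  0.295]
 [-0.944 -0.314 -0.099 -0.612]
 [ 0.     0.301 -0.954  0.374]
 [ 0.     0.     0.     1.   ]]
[-244.60022359 -437.70608925]
[-1011.57981652 -1340.1700287 ]validation failed for argument at $[0]...
```

View pics/w1.png

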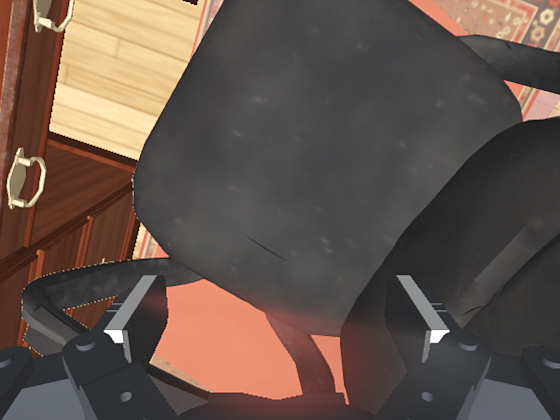

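```bash
python3 -m jog '[{"fingers":0.085,"x":0.046,"y":-0.038,"z":0,"rx":0,"ry":0,"rz":0},{"fingers":0.085,"x":0.046,"y":-0.038,"z":0,"rx":0,"ry":0,"rz":0},{"fingers":0.085,"x":0.046,"y":-0.038,"z":0,"rx":0,"ry":0,"rz":0},{"fingers":0.085,"x":0.046,"y":-0.038,"z":0,"rx":0,"ry":0,"rz":0},{"fingers":0.085,"x":0.046,"y":-0.038,"z":0,"rx":0,"ry":0,"rz":0},{"fingers":0.085,"x":0.046,"y":-0.038,"z":0,"rx":0,"ry":0,"rz":0},{"fingers":0.085,"x":0.046,"y":-0.038,"z":0,"rx":0,"ry":0,"rz":0},{"fingers":0.085,"x":0.046,"y":-0.038,"z":0,"rx":0,"ry":0,"rz":0}]'
python3 -m jog '[{"fingers":0.085,"x":0,"y":0,"z":0,"rx":0,"ry":0,"rz":-10},{"fingers":0.085,"x":0,"y":0,"z":0,"rx":0,"ry":0,"rz":-10},{"fingers":0.085,"x":0,"y":0,"z":0,"rx":0,"ry":0,"rz":-10},{"fingers":0.085,"x":0,"y":0,"z":0,"rx":0,"ry":0,"rz":-10},{"fingers":0.085,"x":0,"y":0,"z":0,"rx":0,"ry":0,"rz":-10},{"fingers":0.085,"x":0,"y":0,"z":0,"rx":0,"ry":0,"rz":-8},{"fingers":0.085,"x":0,"y":0,"z":0,"rx":0,"ry":0,"rz":0},{"fingers":0.085,"x":0,"y":0,"z":0,"rx":0,"ry":0,"rz":0}]'
python3 - <<'E'
from h import *
o=r.get_obs();print(o['tcp_pos'],o['orientation'],o['clock'],o['joints'])
print(np.round(R.from_rotvec(o['orientation']).as_matrix(),3))
a,d=save('wrist','w2.png');np.save('dw2.npy',d)
for n in('pulley_hub','pulley','shaft_top'): print(n,[(np.round(x['xyz'],4),round(x['score'],2)) for x in r.landmark_of(n,'wrist')[:2]])
u,v=np.round(w2pix('wrist',[.473,-.225,.048])).astype(int);print(u,v)
E
```

```text
clock: 1.85
tcp_pos: [0.4706, -0.2274, 0.2317]
orientation: [3.097, 0.524, 0.001]
contact_force: [1.0, 0.1, -0.3]
grip_width: 0.085
gripper_force: 0.0
clock: 2.85
tcp_pos: [0.4697, -0.2291, 0.2314]
orientation: [2.457, 1.957, 0.0]
contact_force: [-0.4, 0.1, -0.4]
grip_width: 0.0851
gripper_force: 0.0
[ 0.46970596 -0.22913148  0.23136006] [2.45721728e+00 1.95722481e+00 4.05341322e-05] 2.85 [ 0.63080674  0.24942969 -0.34743613  1.89817519  0.09946684  1.01042475
  0.01476854]
[[ 0.224  0.975  0.   ]
 [ 0.975 -0.224 -0.   ]
 [-0.     0.    -1.   ]]
pulley_hub [(array([ 0.473 , -0.2304,  0.0309]), 0.7)]
pulley [(array([ 0.4728, -0.2272, -0.003 ]), 0.61)]
shaft_top []
279 174
```

View pics/w2.png

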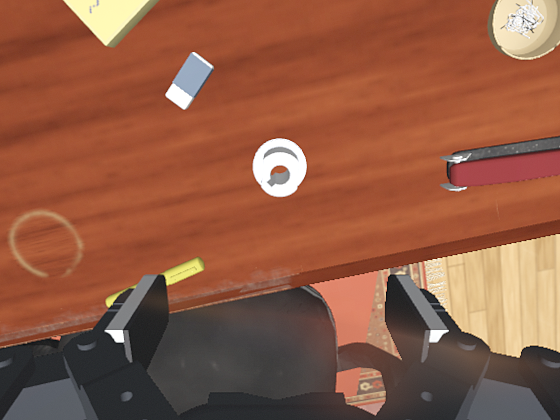

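The pulley is at (279,167), its bore at (279,174) and its keyway toward (270,182), lower left. Next I'll measure it from depth.

```bash
cat >> h.py <<'E'
def cloud(cam,d):
    c=r.get_calibration(cam);K=np.array(c['mtx']);T=np.array(c['extrinsics'])
    v,u=np.indices(d.shape);P=np.stack([u,v,np.ones_like(u)],-1)@np.linalg.inv(K).T*d[...,None]
    return P@T[:3,:3].T+T[:3,3]
E
python3 - <<'E'
from h import *
d=np.load('dw2.npy');W=cloud('wrist',d)
a=cv2.imread('pics/w2.png')
near=np.hypot(W[...,0]-.473,W[...,1]+.228)<.04
hub=near&(W[...,2]>.040);rim=near&(W[...,2]>.007)&(W[...,2]<.016)
print(hub.sum(),rim.sum(),np.median(W[hub],0),np.median(W[rim],0))
h=W[hub][:,:2].astype(np.float32)
(c,r0)=cv2.minEnclosingCircle(h);print('hub circ',c,r0,cv2.minAreaRect(h))
print('rim',cv2.minEnclosingCircle(W[rim][:,:2].astype(np.float32)))
# widths vs direction
for t in range(0,180,10):
    q=h@[np.cos(np.radians(t)),np.sin(np.radians(t))];print(t,round(np.ptp(q)*1000,1),round((q.max()+q.min())/2,4),end=' | ')
cv2.imwrite('pics/c2.png',cv2.resize(a[130:210,240:320],(560,560),interpolation=cv2.INTER_CUBIC))
E
```

```text
12970 793 [ 0.47937075 -0.21853305  0.31013856] [ 0.47579486 -0.21713222  0.01193645]
hub circ (0.47502008080482483, -0.22407211363315582) 0.03979584574699402 ((0.47576820850372314, -0.22565717995166779), (0.039835307747125626, 0.07472563534975052), 86.537841796875)
rim ((0.47408363223075867, -0.22586959600448608), 0.026217427104711533)
0 73.5 0.4762 | 10 69.2 0.4316 | 20 63.5 0.3742 | 30 56.0 0.3054 | 40 52.8 0.2243 | 50 48.7 0.136 | 60 43.9 0.0433 | 70 40.1 -0.05 | 80 39.6 -0.1396 | 90 41.9 -0.2246 | 100 50.9 -0.3027 | 110 60.5 -0.3727 | 120 68.3 -0.4314 | 130 74.2 -0.4769 | 140 77.9 -0.5079 | 150 79.4 -0.5235 | 160 78.9 -0.523 | 170 76.7 -0.507 |
```

View pics/c2.png

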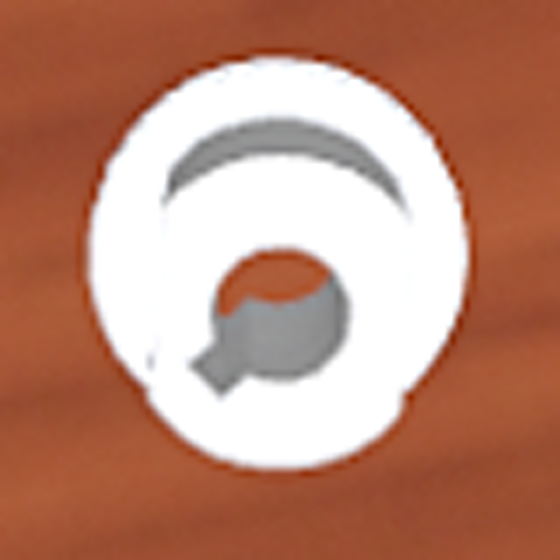

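The hub's flats are left (x≈160) and right (x≈408) of the crop, already nearly parallel to the fingers. The keyway end is at (208,378).

Run:
```python
from h import *
d=np.load('dw2.npy');W=cloud('wrist',d);o=r.get_obs();M=R.from_rotvec(o['orientation']).as_matrix();p=o['tcp_pos']
near=np.hypot(W[...,0]-.474,W[...,1]+.226)<.04
for n,m in(('hub',near&(abs(W[...,2]-.048)<.003)),('rim',near&(abs(W[...,2]-.012)<.003))):
    q=W[m][:,:2].astype(np.float32);print(n,len(q),W[m][:,2].mean(),cv2.minEnclosingCircle(q))
    L=(W[m]-p)@M;print(' tool mid',(L.max(0)+L.min(0))/2,np.ptp(L,0))
    for t in range(-12,13,3):
        s=L@[-np.sin(np.radians(t)),np.cos(np.radians(t)),0];print(t,round(np.ptp(s)*1000,1),round((s.max()+s.min())*500,1),end=' | ')
    print()
```

```text
hub 1076 0.047834549954535406 ((0.4741109013557434, -0.22575950622558594), 0.020255781710147858)
 tool mid [0.00445667 0.00350695 0.18367957] [0.03966187 0.03213056 0.00520431]
-12 36.0 4.1 | -9 35.1 4.0 | -6 34.1 3.8 | -3 33.0 3.6 | 0 32.1 3.5 | 3 32.1 3.3 | 6 32.5 3.1 | 9 33.5 2.8 | 12 34.5 2.4 | 
rim 775 0.011939913528179726 ((0.47408363223075867, -0.22586959600448608), 0.026217427104711533)
 tool mid [0.00778201 0.00339427 0.21933057] [0.04381437 0.05190396 0.00596435]
-12 51.7 4.2 | -9 51.6 4.1 | -6 51.8 3.9 | -3 51.9 3.6 | 0 51.9 3.4 | 3 52.0 3.2 | 6 52.0 3.0 | 9 51.8 2.7 | 12 51.7 2.6 |
```

```bash
python3 -m jog '[{"fingers":0.07,"x":0.0045,"y":0.0035,"z":0.05,"rx":0,"ry":0,"rz":1.5},{"fingers":0.07,"x":0,"y":0,"z":0.05,"rx":0,"ry":0,"rz":0},{"fingers":0.07,"x":0,"y":0,"z":0.05,"rx":0,"ry":0,"rz":0},{"fingers":0.07,"x":0,"y":0,"z":0.04,"rx":0,"ry":0,"rz":0},{"fingers":0.07,"x":0,"y":0,"z":0.0255,"rx":0,"ry":0,"rz":0},{"fingers":0.07,"x":0,"y":0,"z":0,"rx":0,"ry":0,"rz":0}]' 40
python3 -m jog '[{"fingers":0.02,"x":0,"y":0,"z":0,"rx":0,"ry":0,"rz":0},{"fingers":0.02,"x":0,"y":0,"z":0,"rx":0,"ry":0,"rz":0},{"fingers":0.02,"x":0,"y":0,"z":0,"rx":0,"ry":0,"rz":0},{"fingers":0.02,"x":0,"y":0,"z":0,"rx":0,"ry":0,"rz":0}]' 40
```

```text
clock: 3.8
tcp_pos: [0.4728, -0.2248, 0.0142]
orientation: [-2.477, -1.926, 0.003]
contact_force: [-0.7, 0.0, 1.1]
grip_width: 0.0699
gripper_force: 0.0
clock: 4.3
tcp_pos: [0.475, -0.2259, 0.0173]
orientation: [2.479, 1.927, 0.001]
contact_force: [-2.0, 1.3, 7.0]
grip_width: 0.0315
gripper_force: 40.0
```

```bash
python3 -m jog '[{"fingers":0.02,"x":0,"y":0,"z":-0.03,"rx":0,"ry":0,"rz":0},{"fingers":0.02,"x":0,"y":0,"z":-0.05,"rx":0,"ry":0,"rz":0},{"fingers":0.02,"x":0,"y":0,"z":-0.05,"rx":0,"ry":0,"rz":0},{"fingers":0.02,"x":0.041,"y":0.017,"z":-0.04,"rx":0,"ry":0,"rz":0},{"fingers":0.02,"x":0.041,"y":0.017,"z":0,"rx":0,"ry":0,"rz":0},{"fingers":0.02,"x":0.041,"y":0.017,"z":0,"rx":0,"ry":0,"rz":0},{"fingers":0.02,"x":0.041,"y":0.017,"z":0,"rx":0,"ry":0,"rz":0},{"fingers":0.02,"x":0,"y":0,"z":0,"rx":0,"ry":0,"rz":0}]'
python3 - <<'E'
from h import *
o=r.get_obs();print(o['tcp_pos'],o['joints'],o['contact_force'])
M=R.from_rotvec(o['orientation']).as_matrix();print(np.round(M,3))
a,d=save('wrist','w3.png');np.save('dw3.npy',d)
for n in('shaft_top','seat','pulley_hub'): print(n,[(np.round(x['xyz'],4),round(x['score'],2)) for x in r.landmark_of(n,'wrist')[:2]])
W=cloud('wrist',d);near=np.hypot(W[...,0]-.597,W[...,1]+.027)<.03
for n,m in(('top',near&(abs(W[...,2]-.084)<.0035)),('key',near&(abs(W[...,2]-.064)<.0025)),('face',near&(abs(W[...,2]-.044)<.002))):
    q=W[m][:,:2].astype(np.float32)
    if len(q): print(n,len(q),W[m].mean(0),cv2.minEnclosingCircle(q))
u,v=np.round(w2pix('wrist',[.597,-.027,.06])).astype(int);print(u,v)
np.savez('w3cal.npz',W=W)
v0=max(v-50,0)
b=cv2.resize(a[v0:v0+100,u-50:u+50],(600,600),interpolation=cv2.INTER_CUBIC)
cv2.imwrite('pics/c3.png',cv2.cvtColor(b,cv2.COLOR_RGB2BGR))
E
```

```text
clock: 5.3
tcp_pos: [0.5821, -0.0785, 0.1865]
orientation: [-2.473, -1.936, -0.005]
contact_force: [0.4, -1.2, -2.2]
grip_width: 0.0316
gripper_force: 40.4
[ 0.58211184 -0.07849036  0.18645311] [ 0.33831005  0.40947861 -0.39667215  1.79562472  0.18460119  0.97103603
 -0.37582552] [ 0.38368325 -1.17500494 -2.21837743]
[[ 0.24   0.971  0.002]
 [ 0.971 -0.24   0.002]
 [ 0.003  0.001 -1.   ]]
shaft_top [(array([ 0.6012, -0.0277,  0.0853]), 0.62)]
seat [(array([ 0.5986, -0.0283,  0.0418]), 0.66)]
pulley_hub [(array([ 0.5805, -0.0796,  0.1985]), 0.92)]
top 299 [ 0.59859665 -0.03401462  0.08249064] ((0.5985500812530518, -0.034148309379816055), 0.006772195920348167)
key 56 [ 0.59096433 -0.02931362  0.06328284] ((0.5938612222671509, -0.028640074655413628), 0.0071837082505226135)
face 648 [ 0.59921155 -0.03239921  0.04319698] ((0.5983413457870483, -0.034196637570858), 0.01488423440605402)
280 113
```

View pics/c3.png

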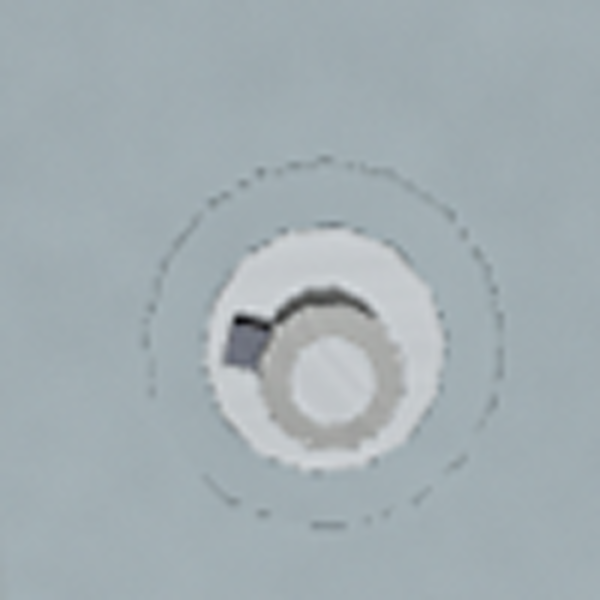

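View pics/w3.png

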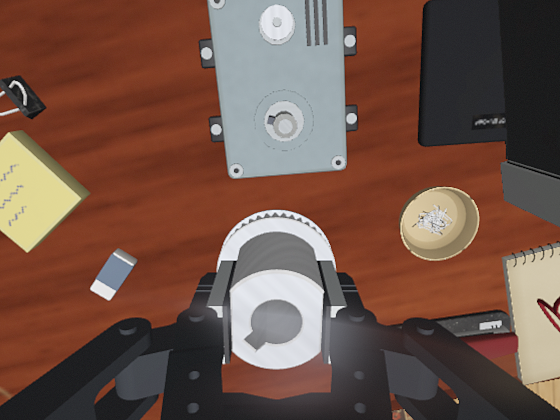

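The gearbox is at the top, with the shaft at (285,124) and its key to the left at (270,119). The held pulley's bore is at (278,322), with the keyway to the lower left. I'll measure again now that the arm is still.

```bash
cat > m.py <<'E'
from h import *
def meas(cx=.598,cy=-.032):
    T=r.get_calibration('wrist');o=r.get_obs();a,d=r.grab_frame('wrist')
    M=R.from_rotvec(o['orientation']).as_matrix();p=np.array(o['tcp_pos'])
    c=r.get_calibration;r.get_calibration=lambda n:T;W=cloud('wrist',d);r.get_calibration=c
    L=(W-p)@M
    print('tcp',p,'qv',np.abs(o['qvel']).max(),'F',o['contact_force'],'M',o['moment'],'yawx',np.degrees(np.arctan2(M[1,0],M[0,0])),'tilt',np.degrees(M[:2,2]),'clk',o['clock'])
    return a,d,W,L,M,p
E
python3 - <<'E'
from m import *
a,d,W,L,M,p=meas()
near=np.hypot(W[...,0]-.598,W[...,1]+.032)<.03
for zz in(.084,.044):
    m=near&(abs(W[...,2]-zz)<.002);q=W[m][:,:2].astype(np.float32)
    print(zz,len(q),W[m].mean(0),cv2.minEnclosingCircle(q),cv2.fitEllipse(cv2.convexHull(q)))
    if zz==.084: ax=W[m].mean(0)[:2]
face=np.array(cv2.minEnclosingCircle(q)[0])
m=near&(abs(W[...,2]-.0635)<.0015)&(np.hypot(*(W[...,:2]-face).transpose(2,0,1))>.009);k=W[m]
print('key',len(k),k.mean(0),np.degrees(np.arctan2(*(k.mean(0)[:2]-face)[::-1])),cv2.minAreaRect(k[:,:2].astype(np.float32)))
# hub top in tool coords
m=(np.hypot(L[...,0],L[...,1])<.03)&(L[...,2]<-.028)&(L[...,2]>-.040)
z0=np.median(L[m][:,2]);mm=m&(abs(L[...,2]-z0)<.0015);h=L[mm]
print('hub',len(h),z0,cv2.minEnclosingCircle(h[:,:2].astype(np.float32)),h.min(0),h.max(0))
m=(np.hypot(L[...,0],L[...,1])<.03)&(abs(L[...,2]-z0-.036)<.002);q=L[m][:,:2]
A=np.c_[2*q,np.ones(len(q))];
print('rim',len(q),q.min(0),q.max(0))
E
```

```text
tcp [ 0.579635   -0.08461707  0.185758  ] qv 0.00881892829513078 F [-0.35073187  0.61969239 -1.89918696] M [-0.03183601  0.05641423  0.04000003] yawx 75.64346218805572 tilt [-0.0382436 -0.051146 ] clk 5.5
0.084 272 [ 0.60077588 -0.02749398  0.08357584] ((0.6007804274559021, -0.02772381901741028), 0.006357044912874699) ((0.6008098721504211, -0.027464609593153), (0.012274074368178844, 0.012326565571129322), 134.48341369628906)
0.044 746 [ 0.60151935 -0.02611882  0.04398078] ((0.6019878387451172, -0.026195969432592392), 0.019274519756436348) ((0.6032923460006714, -0.025719642639160156), (0.03257453069090843, 0.036038994789123535), 120.63677978515625)
key 37 [ 0.59166826 -0.02303056  0.0638438 ] 162.94723422367105 ((0.5915313959121704, -0.02292352169752121), (0.004677607677876949, 0.0034294852521270514), 75.0941390991211)
hub 6410 -0.030766086924870054 ((0.006674503907561302, 5.84777444601059e-06), 0.02929840423166752) [-0.02024145 -0.02919237 -0.03225217] [ 0.01998843  0.02920407 -0.02927163]
rim 2143 [ 0.00066592 -0.02563475] [0.0257725  0.02590109]
```

```bash
python3 -m jog '[{"fingers":0.02,"x":0.0303,"y":0.0032,"z":0,"rx":0,"ry":0,"rz":0},{"fingers":0.02,"x":0.0303,"y":0.0032,"z":0,"rx":0,"ry":0,"rz":0},{"fingers":0.02,"x":0,"y":0,"z":0.01,"rx":0,"ry":0,"rz":10},{"fingers":0.02,"x":0,"y":0,"z":0.01,"rx":0,"ry":0,"rz":10},{"fingers":0.02,"x":0,"y":0,"z":0.01,"rx":0,"ry":0,"rz":10},{"fingers":0.02,"x":0,"y":0,"z":0.01,"rx":0,"ry":0,"rz":10},{"fingers":0.02,"x":0,"y":0,"z":0.01,"rx":0,"ry":0,"rz":10},{"fingers":0.02,"x":0,"y":0,"z":0.01,"rx":0,"ry":0,"rz":7}]'
python3 -m jog '[{"fingers":0.02,"x":0,"y":0,"z":0,"rx":0,"ry":0,"rz":0},{"fingers":0.02,"x":0,"y":0,"z":0,"rx":0,"ry":0,"rz":0},{"fingers":0.02,"x":0,"y":0,"z":0,"rx":0,"ry":0,"rz":0}]'
python3 - <<'E'
from m import *
o=r.get_obs();M=R.from_rotvec(o['orientation']).as_matrix();p=o['tcp_pos']
print(p,o['contact_force'],o['moment'],np.degrees(np.arctan2(M[1,0],M[0,0])),np.round(M[:2,2],4),o['qvel'].round(3),'tool delta',(np.array([.6008,-.0275,p[2]])-p)@M)
E
```

```text
clock: 6.55
tcp_pos: [0.6012, -0.0275, 0.1257]
orientation: [3.101, 0.501, -0.0]
contact_force: [-0.4, -0.4, -2.4]
grip_width: 0.0312
gripper_force: 40.3
clock: 6.92
tcp_pos: [0.6019, -0.0263, 0.1264]
orientation: [3.099, 0.513, 0.002]
contact_force: [-0.3, 0.3, -2.2]
grip_width: 0.0313
gripper_force: 40.3
[ 0.60187246 -0.02634975  0.12641254] [-0.26071675  0.33842031 -2.1908514 ] [ 0.0053649   0.00817079 -0.00689478] 18.78660614388843 [0.001  0.0001] [-0.003  0.001  0.001  0.    -0.001 -0.003 -0.006] tool delta [-1.38575183e-03  7.43595133e-04 -1.14420023e-06]
```

```bash
python3 -m jog '[{"fingers":0.02,"x":-0.0014,"y":0.0007,"z":0.01,"rx":0,"ry":0,"rz":0},{"fingers":0.02,"x":0,"y":0,"z":0.01,"rx":0,"ry":0,"rz":0},{"fingers":0.02,"x":0,"y":0,"z":0.005,"rx":0,"ry":0,"rz":0},{"fingers":0.02,"x":0,"y":0,"z":0.004,"rx":0,"ry":0,"rz":0},{"fingers":0.02,"x":0,"y":0,"z":0,"rx":0,"ry":0,"rz":0},{"fingers":0.02,"x":0,"y":0,"z":0,"rx":0,"ry":0,"rz":0}]'
```

```text
clock: 7.68
tcp_pos: [0.6007, -0.0271, 0.097]
orientation: [3.1, 0.512, 0.001]
contact_force: [0.7, 0.0, -2.9]
grip_width: 0.0315
gripper_force: 40.4
```

```bash
python3 -m jog '[{"fingers":0.02,"x":0,"y":0,"z":0.003,"rx":0,"ry":0,"rz":0},{"fingers":0.02,"x":0,"y":0,"z":0.003,"rx":0,"ry":0,"rz":0},{"fingers":0.02,"x":0,"y":0,"z":0.003,"rx":0,"ry":0,"rz":0},{"fingers":0.02,"x":0,"y":0,"z":0,"rx":0,"ry":0,"rz":0},{"fingers":0.02,"x":0,"y":0,"z":0,"rx":0,"ry":0,"rz":0}]'
```

```text
clock: 8.3
tcp_pos: [0.6005, -0.0272, 0.0878]
orientation: [3.1, 0.511, 0.0]
contact_force: [-0.0, -0.1, -1.4]
grip_width: 0.0315
gripper_force: 40.4
```

On the shaft with no side force; the key's top is about 6 mm further down.

```bash
python3 -m jog '[{"fingers":0.02,"x":0,"y":0,"z":0.003,"rx":0,"ry":0,"rz":0},{"fingers":0.02,"x":0,"y":0,"z":0.002,"rx":0,"ry":0,"rz":0},{"fingers":0.02,"x":0,"y":0,"z":0.001,"rx":0,"ry":0,"rz":0},{"fingers":0.02,"x":0,"y":0,"z":0.001,"rx":0,"ry":0,"rz":0},{"fingers":0.02,"x":0,"y":0,"z":0.001,"rx":0,"ry":0,"rz":0},{"fingers":0.02,"x":0,"y":0,"z":0,"rx":0,"ry":0,"rz":0},{"fingers":0.02,"x":0,"y":0,"z":0,"rx":0,"ry":0,"rz":0}]'
```

```text
clock: 9.18
tcp_pos: [0.6005, -0.0272, 0.0799]
orientation: [3.1, 0.511, 0.0]
contact_force: [-0.4, 0.4, -2.0]
grip_width: 0.0317
gripper_force: 40.4
```

```bash
python3 -m jog '[{"fingers":0.02,"x":0,"y":0,"z":0.0015,"rx":0,"ry":0,"rz":0},{"fingers":0.02,"x":0,"y":0,"z":0.001,"rx":0,"ry":0,"rz":0},{"fingers":0.02,"x":0,"y":0,"z":0.0005,"rx":0,"ry":0,"rz":0},{"fingers":0.02,"x":0,"y":0,"z":0,"rx":0,"ry":0,"rz":0},{"fingers":0.02,"x":0,"y":0,"z":0,"rx":0,"ry":0,"rz":0}]'; python3 -c "
from m import *
print(r.get_obs()['moment'])"
```

```text
clock: 9.8
tcp_pos: [0.6005, -0.0272, 0.0768]
orientation: [3.1, 0.511, 0.0]
contact_force: [0.6, -0.7, -0.9]
grip_width: 0.0311
gripper_force: 40.4
[ 0.04337155 -0.02002691 -0.01116576]
```

```bash
python3 -m jog '[{"fingers":0.02,"x":0,"y":0,"z":0.002,"rx":0,"ry":0,"rz":0},{"fingers":0.02,"x":0,"y":0,"z":0.002,"rx":0,"ry":0,"rz":0},{"fingers":0.02,"x":0,"y":0,"z":0.002,"rx":0,"ry":0,"rz":0},{"fingers":0.02,"x":0,"y":0,"z":0.002,"rx":0,"ry":0,"rz":0},{"fingers":0.02,"x":0,"y":0,"z":0.002,"rx":0,"ry":0,"rz":0},{"fingers":0.02,"x":0,"y":0,"z":0.002,"rx":0,"ry":0,"rz":0},{"fingers":0.02,"x":0,"y":0,"z":0,"rx":0,"ry":0,"rz":0},{"fingers":0.02,"x":0,"y":0,"z":0,"rx":0,"ry":0,"rz":0}]'
```

```text
clock: 10.8
tcp_pos: [0.6005, -0.0272, 0.0649]
orientation: [3.1, 0.511, 0.0]
contact_force: [-0.4, 0.5, -1.6]
grip_width: 0.0316
gripper_force: 40.4
```

```bash
python3 -m jog '[{"fingers":0.02,"x":0,"y":0,"z":0.0015,"rx":0,"ry":0,"rz":0},{"fingers":0.02,"x":0,"y":0,"z":0.001,"rx":0,"ry":0,"rz":0},{"fingers":0.02,"x":0,"y":0,"z":0.0005,"rx":0,"ry":0,"rz":0},{"fingers":0.02,"x":0,"y":0,"z":0.0005,"rx":0,"ry":0,"rz":0},{"fingers":0.02,"x":0,"y":0,"z":0.0005,"rx":0,"ry":0,"rz":0},{"fingers":0.02,"x":0,"y":0,"z":0,"rx":0,"ry":0,"rz":0},{"fingers":0.02,"x":0,"y":0,"z":0,"rx":0,"ry":0,"rz":0}]'
```

```text
clock: 11.68
tcp_pos: [0.6005, -0.0272, 0.0614]
orientation: [3.1, 0.511, 0.0]
contact_force: [-2.1, 0.2, 5.6]
grip_width: 0.0318
gripper_force: 41.2
```

```bash
python3 -m jog '[{"fingers":0.05,"x":0,"y":0,"z":0,"rx":0,"ry":0,"rz":0},{"fingers":0.05,"x":0,"y":0,"z":0,"rx":0,"ry":0,"rz":0},{"fingers":0.05,"x":0,"y":0,"z":0,"rx":0,"ry":0,"rz":0},{"fingers":0.05,"x":0,"y":0,"z":0,"rx":0,"ry":0,"rz":0}]'
python3 -m jog '[{"fingers":0.05,"x":0,"y":0,"z":-0.01,"rx":0,"ry":0,"rz":0},{"fingers":0.05,"x":0,"y":0,"z":-0.03,"rx":0,"ry":0,"rz":0},{"fingers":0.05,"x":0,"y":0,"z":-0.05,"rx":0,"ry":0,"rz":0},{"fingers":0.05,"x":0,"y":0,"z":-0.05,"rx":0,"ry":0,"rz":0},{"fingers":0.05,"x":0,"y":0,"z":0,"rx":0,"ry":0,"rz":0},{"fingers":0.05,"x":0,"y":0,"z":0,"rx":0,"ry":0,"rz":0},{"fingers":0.05,"x":0,"y":0,"z":0,"rx":0,"ry":0,"rz":0}]'
python3 - <<'E'
from m import *
a,d,W,L,M,p=meas()
cv2.imwrite('pics/w4.png',cv2.cvtColor(a,cv2.COLOR_RGB2BGR))
near=np.hypot(W[...,0]-.6008,W[...,1]+.0275)<.03
for lo,hi in((.088,.10),(.052,.062),(.10,.13)):
    m=near&(W[...,2]>lo)&(W[...,2]<hi);print(lo,m.sum(),np.median(W[m],0) if m.any() else '',np.percentile(W[m][:,2],[5,95]) if m.any() else '')
E
```

```text
clock: 12.18
tcp_pos: [0.6005, -0.0272, 0.0607]
orientation: [-3.1, -0.511, -0.0]
contact_force: [0.0, -0.2, 0.3]
grip_width: 0.0504
gripper_force: 0.0
clock: 13.05
tcp_pos: [0.5995, -0.0273, 0.1994]
orientation: [-3.099, -0.511, 0.004]
contact_force: [-0.2, -0.1, 0.2]
grip_width: 0.0502
gripper_force: 0.0
tcp [ 0.59945211 -0.02725458  0.19944943] qv 0.00616094951857886 F [-0.18801631 -0.10743814  0.21056024] M [ 0.01428913 -0.00907652  0.01598661] yawx 18.74102460976975 tilt [-0.14898126 -0.00644694] clk 13.05
0.088 1764 [ 0.60246262 -0.02754748  0.09191868] [0.09032544 0.09303774]
0.052 1131 [ 0.61163283 -0.02048599  0.05608801] [0.05491969 0.05770824]
0.1 0
```

View pics/w4.png

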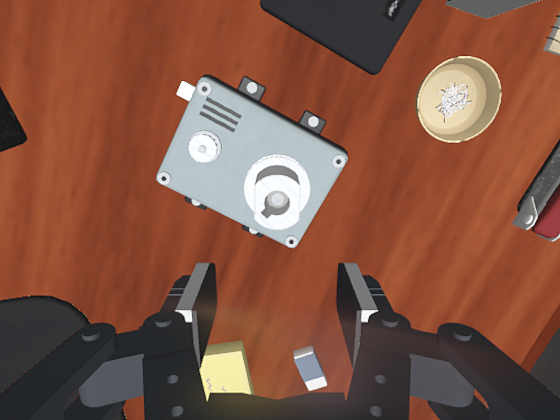

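The pulley sits on the shaft, hub up, at (278,195). The hub top at 0.092 m and the rim at 0.056 m match a fully seated pulley. The dish hasn't moved, and the stapler hasn't been touched.

```bash
python3 -c "
from bench import r
print(r.hand_in())"
```

```text
the job is handed in; nothing more can be done
None
```

The pulley is on the shaft hub up, keyed, fully seated on the bearing face and released, and the job was handed in at about 13 s of the 64 s allowed; the grader gave no verdict. The keyway was lined up by camera and dropped over the key first time with at most about 8 N of force, so no turning under pressure was needed.

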